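Turn the sample row round into the second rack

ROBOT

A 6-joint arm with a two-finger parallel gripper is mounted at the origin on a cart in front of the work surface, level with it; the furniture and walls round the work are solid. World frame = base frame: x ahead of the robot, y to its left, z up, the work surface at z = 0. Lengths are in m, angles in degrees, forces in N, time in s.
With the tool pointing down it reaches from about 0.35 to 0.95 m from the base axis. Payload 17.4 kg.
Tool frame: the origin (TCP) lies on the centre line of the jaws, within the pads' length; the fingertips stand 14 mm ahead of it and the grasp point (between the pads) lies 5 mm behind it; z points along the fingers, y is the line along which they close (so a half turn about z gives the same grasp; the last joint's range is limited). The gripper opens to 93 mm and grips with 3 to 60 N. Pads are 15 mm wide; open, the fingers measure 128 mm over their backs; the gripper's body (75 mm by 188 mm) begins 65 mm behind the grasp point.
Start: joints at [71.631, 6.646, 82.598, -0, 90.757, -2.166], TCP at [0.188, 0.648, 0.233] pointing down, gripper open.
Joint ranges: [-162.19, 162.19], [-47.58, 125.68], [4.15, 143.07], [-65.23, 245.23], [0.69, 171.88], [-170.13, 170.13]. Speed limits (degrees/s): [108.29, 108.29, 127.2, 180, 180, 180].

INTERFACE

Orientations are given as a 3x3 rotation matrix whose columns are the frame's x, y, z axes.
In Python, from bench import * gives the robot as it stands. The module is installed in compiled form; this text tells all that it offers.
- The arm moves only by the tool send_rows, never from a script. Its argument "motion" is a list of rows, each a list of 3 entries, a list of its own where there are three numbers: the turn, a rotation vector about the tool's x, y, z in rad, then the shift along the tool's x, y, z in cm, then the finger opening in cm, from 0 to 9.3. In form: [[[wx, wy, wz], [dx, dy, dz], claw], ...]. A call has 1 to 10 rows; each row shifts and turns the commanded pose from where the row before left it, along the tool's axes as they then stand; what a row does not reach is not made up. A row lasts 1/10 s, in which the tool goes at most 50 mm and 8.59 degrees, less where a joint would pass 70% of its speed; a pose out of reach is approached as far as the arm can. A call with a gripper value outside its range is refused whole. The fingers move at their own pace and stop on an object; the grip force is fixed at half the most. Time passes only in rows, so rows that do not move let the fingers close. It gives the time, the measured TCP pose, the force, the opening and the grip force at its end, in the units of the state.
- state(): the state, without advancing time (a new reading comes with each control period).
- grab_frame(name): name is "scene" or "top"; returns (picture, depth): 420x560x3 uint8, red, green, blue; 420x560 float32, m along the optical axis (not along the pixel's ray), 0 where there is no reading.
- get_calibration(name): a dict with "fx", "fy", "cx", "cy" (pixels), "R" (3x3) and "t" (3): a world point X has camera coordinates R X + t. Camera axes: x right, y down, z forward; pixel columns grow to the right and rows downward; lengths in m; the calibration is good to about 2 mm. A picture is of the moment at which its call begins. get_calibration takes no time and is no camera call.
- job_done(): hands the job in; it is judged then, once.
Trained networks look in the newest picture that a camera, given by its name, has taken for a name from the list of things; names that differ only in an ending like _2 or _b are one class to them, and where a whole thing is asked for, a point or a joint stands for the part that bears it (a point fixed in the world has none). Each returns a list of dicts, best first, with "conf" (0 to 1); they miss things now and then, are a little off and sometimes report something else, mostly with a low value. They report only what shows in the picture. A call takes as long as a camera call. They do not tell look-alikes from the thing itself.
- masks_of(label, camera): "region" (420x560 bool, what is visible of it) and "box" ([left, top, width, height] in pixels, round what is visible of it).
The state is a dict: "time_s": time; "q": joint angles; "qvel": joint speeds; "joint_torque": joint torques, N m; "ee_pos": TCP position; "eef_rot": TCP orientation; "wrist_force": force on the tool from outside, world axes, zero at the start; "moment": the same for the moment, N m; "opening": finger opening in m; "grasp_force": force on a finger pad.
Only numpy, scipy, OpenCV 4.12 (cv2) and the standard library are available. Lean on these libraries where they do the work, as an engineer would, in place of code of your own. Each camera call takes 0.05 s, during which the arm holds its last target. There are 200 camera calls.

TASK

Move the four samples from the full rack into the empty rack, one in each well, in reverse order: what stands leftmost in the full rack (seen from the robot) must end up rightmost in the other rack, the second from the left must become the second from the right, and so on. Keep them upright, and leave all four released, standing flat on the floors of their wells.

Things in the scene. Friction and masses are not known exactly. Their poses are not given: they have to be found in the camera images.
- full_rack: The rack that is full at the start: rigid white plastic rack, fixed to the worktop, 285 mm long (its y axis), 62 mm wide (x), 12 mm high, with a row of four round wells 52 mm wide and 6 mm deep (well floor 6 mm above the origin) at y = +97.5, +32.5, -32.5, -97.5 mm, x = 0. Origin: middle of its underside, on the worktop. The y axis points roughly to the robot's left (within 10 degrees), x away from the robot. A black rubber pad lies in each well.
- empty_rack: The rack that is empty at the start, of the same make: rigid white plastic rack, fixed to the worktop, 285 mm long (its y axis), 62 mm wide (x), 12 mm high, with a row of four round wells 52 mm wide and 6 mm deep (well floor 6 mm above the origin) at y = +97.5, +32.5, -32.5, -97.5 mm, x = 0. Origin: middle of its underside, on the worktop. The y axis points roughly to the robot's left (within 10 degrees), x away from the robot. Its wells have no pads.
- white_vial_mid (a point): White plastic vial with a white snap cap, 34 mm in diameter, 90 mm high. This point: on its axis, half-way up (45 mm above its base). z is its upward axis. Under 100 g, stands loose and upright on a pad in the full rack.
- slim_vial_mid (a point): Slim tall vial with a blue cap, 28 mm in diameter at the body and 31 mm at the cap, 104 mm high. This point: on its axis, half-way up (52 mm above its base). z is its upward axis. Under 100 g, stands loose and upright on a pad in the full rack.
- amber_bottle_mid (a point): Small brown glass bottle with a black cap, 33 mm in diameter at the body and 22 mm at the cap (the cap begins 74 mm up), 92 mm high. This point: on its axis, half-way up (46 mm above its base). z is its upward axis. Under 100 g, stands loose and upright on a pad in the full rack.
- wide_jar_mid (a point): Short wide jar with a steel-coloured lid, 40 mm in diameter, 75 mm high. This point: on its axis, half-way up (37.5 mm above its base). z is its upward axis. Under 100 g, stands loose and upright on a pad in the full rack.
- pad_1: Black round rubber pad, 49 mm in diameter, 3 mm thick, fixed in the well of the full rack where the white vial stands at the start; it stays there and so marks that thing's starting place. Origin: middle of its underside, on the well floor.
- pad_2: Black round rubber pad, 49 mm in diameter, 3 mm thick, fixed in the well of the full rack where the slim vial stands at the start; it stays there and so marks that thing's starting place. Origin: middle of its underside, on the well floor.
- pad_3: Black round rubber pad, 49 mm in diameter, 3 mm thick, fixed in the well of the full rack where the amber bottle stands at the start; it stays there and so marks that thing's starting place. Origin: middle of its underside, on the well floor.
- pad_4: Black round rubber pad, 49 mm in diameter, 3 mm thick, fixed in the well of the full rack where the wide jar stands at the start; it stays there and so marks that thing's starting place. Origin: middle of its underside, on the well floor.
Mind the look-alikes: they are no part of the job. Leave any green look-alike of the part that bears wide_jar_mid alone.

How it is judged (in metres and radians):
At the end, for the whole second after the job is handed in: All four samples stand at rest in the empty rack, upright (0.1 rad), base on the well floor (4 mm), axis within 15 mm of the well's centre along and across the rack, each in the mirrored place: from y = v in the full rack to y = -v in the empty one (x of white_vial_mid in the frame of empty_rack between -0.015 and 0.015 m and z of white_vial_mid in the frame of empty_rack between 0.047 and 0.055 m and ((y of pad_1 in the frame of full_rack between 0.0875 and 0.1075 m and y of white_vial_mid in the frame of empty_rack between -0.1125 and -0.0825 m) or (y of pad_1 in the frame of full_rack between 0.0225 and 0.0425 m and y of white_vial_mid in the frame of empty_rack between -0.0475 and -0.0175 m) or (y of pad_1 in the frame of full_rack between -0.0425 and -0.0225 m and y of white_vial_mid in the frame of empty_rack between 0.0175 and 0.0475 m) or (y of pad_1 in the frame of full_rack between -0.1075 and -0.0875 m and y of white_vial_mid in the frame of empty_rack between 0.0825 and 0.1125 m)) and angle between each of white_vial_mid, slim_vial_mid, amber_bottle_mid, wide_jar_mid's own z axis and vertical below 0.1 rad and linear speed of each of white_vial, slim_vial, amber_bottle, wide_jar below 0.02 m/s and x of slim_vial_mid in the frame of empty_rack between -0.015 and 0.015 m and z of slim_vial_mid in the frame of empty_rack between 0.054 and 0.062 m and ((y of pad_2 in the frame of full_rack between 0.0875 and 0.1075 m and y of slim_vial_mid in the frame of empty_rack between -0.1125 and -0.0825 m) or (y of pad_2 in the frame of full_rack between 0.0225 and 0.0425 m and y of slim_vial_mid in the frame of empty_rack between -0.0475 and -0.0175 m) or (y of pad_2 in the frame of full_rack between -0.0425 and -0.0225 m and y of slim_vial_mid in the frame of empty_rack between 0.0175 and 0.0475 m) or (y of pad_2 in the frame of full_rack between -0.1075 and -0.0875 m and y of slim_vial_mid in the frame of empty_rack between 0.0825 and 0.1125 m)) and x of amber_bottle_mid in the frame of empty_rack between -0.015 and 0.015 m and z of amber_bottle_mid in the frame of empty_rack between 0.048 and 0.056 m and ((y of pad_3 in the frame of full_rack between 0.0875 and 0.1075 m and y of amber_bottle_mid in the frame of empty_rack between -0.1125 and -0.0825 m) or (y of pad_3 in the frame of full_rack between 0.0225 and 0.0425 m and y of amber_bottle_mid in the frame of empty_rack between -0.0475 and -0.0175 m) or (y of pad_3 in the frame of full_rack between -0.0425 and -0.0225 m and y of amber_bottle_mid in the frame of empty_rack between 0.0175 and 0.0475 m) or (y of pad_3 in the frame of full_rack between -0.1075 and -0.0875 m and y of amber_bottle_mid in the frame of empty_rack between 0.0825 and 0.1125 m)) and x of wide_jar_mid in the frame of empty_rack between -0.015 and 0.015 m and z of wide_jar_mid in the frame of empty_rack between 0.0395 and 0.0475 m and ((y of pad_4 in the frame of full_rack between 0.0875 and 0.1075 m and y of wide_jar_mid in the frame of empty_rack between -0.1125 and -0.0825 m) or (y of pad_4 in the frame of full_rack between 0.0225 and 0.0425 m and y of wide_jar_mid in the frame of empty_rack between -0.0475 and -0.0175 m) or (y of pad_4 in the frame of full_rack between -0.0425 and -0.0225 m and y of wide_jar_mid in the frame of empty_rack between 0.0175 and 0.0475 m) or (y of pad_4 in the frame of full_rack between -0.1075 and -0.0875 m and y of wide_jar_mid in the frame of empty_rack between 0.0825 and 0.1125 m))); the robot touches nothing.
It fails at once if the white vial is tipped over (angle between white_vial_mid's own z axis and vertical above 0.8 rad).
It fails at once if the slim vial is tipped over (angle between slim_vial_mid's own z axis and vertical above 0.8 rad).
It fails at once if the amber bottle is tipped over (angle between amber_bottle_mid's own z axis and vertical above 0.8 rad).
It fails at once if the wide jar is tipped over (angle between wide_jar_mid's own z axis and vertical above 0.8 rad).
It also fails if it takes over 120 s, if anything falls off the work surface, if the arm or the gripper's body presses on something with over 40 N, if the wrist force passes 120 N, or if a joint passes its speed limit or range.

## Working session

There is one attempt and no reset: what is moved stays moved. The work goes in short steps, Python scripts to look and compute and a tool call to move; the robot and the scene stay as the last step left them, time stands still between calls to the robot, and variables do not carry over. Pictures are saved under pics/ and viewed, at most 14 in all, crops included, and the job is handed in when it is done.

Besides the shell and the picture viewer there is one more tool, called after "Call:" as a command line: name --argument value ..., lists and objects as JSON in quotes. send_rows: Moves the arm, as the interface text tells. Its arguments: {"type":"object","properties":{"motion":{"type":"array","items":{"type":"array"}}},"required":["motion"]}

```bash
mkdir -p pics
python3 - <<'E'
from bench import *
import cv2,numpy as np
for n in("scene","top"):
    p,d=grab_frame(n); cv2.imwrite(f"pics/{n}0.png",p[:,:,::-1]); np.savez(f"{n}0.npz",p=p,d=d)
    c=get_calibration(n); R=np.array(c["R"]);print(n,-R.T@np.array(c["t"]),R.round(2).tolist(),c["fx"])
s=state();print(s["time_s"],s["ee_pos"],s["eef_rot"],s["opening"])
E
```

```text
scene [0.12490691 0.46271361 0.71115085] [[-0.71, -0.7, -0.0], [-0.51, 0.52, -0.69], [0.49, -0.49, -0.72]] 380.7218476963189
top [0.42087941 0.02431617 1.09904723] [[-0.01, -1.0, -0.01], [-0.99, 0.01, -0.11], [0.11, 0.01, -0.99]] 430.87441172963884
0.1 [0.18830031 0.64803698 0.23200104] [[-9.60291302e-01  2.78999129e-01 -3.19236075e-04]
 [ 2.78999309e-01  9.60290829e-01 -9.53698695e-04]
 [ 4.04783696e-05 -1.00489521e-03 -9.99999494e-01]] 0.093024173819945
```

View pics/scene0.png

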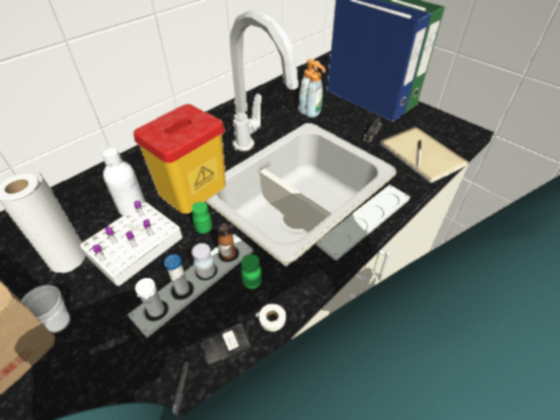

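View pics/top0.png

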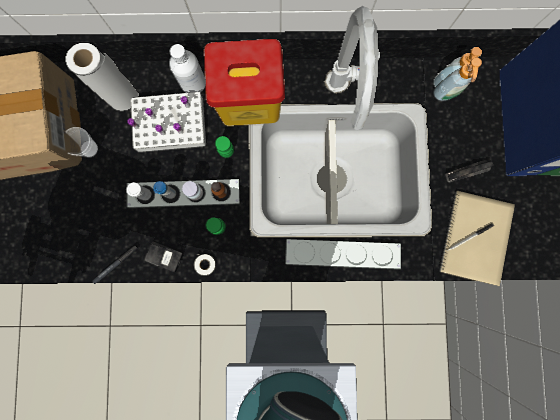

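The full rack (top view, cols 127–240, row 193) holds white, blue slim, steel jar and amber, left to right. The empty rack is at cols 286–401, row 254. Green jars stand at (215,226) and (224,147). Next I'll measure poses.

```bash
cat > h.py <<'E'
from bench import *
import cv2,numpy as np
def cloud(n,m,d):
    c=get_calibration(n); v,u=np.nonzero(m&(d>0)); z=d[v,u]
    P=np.c_[(u-c["cx"])/c["fx"]*z,(v-c["cy"])/c["fy"]*z,z]
    return (P-np.array(c["t"]))@np.array(c["R"])
def onplane(n,uv,z):
    c=get_calibration(n);R=np.array(c["R"]);C=-R.T@np.array(c["t"])
    r=np.c_[(np.array(uv)[:,0]-c["cx"])/c["fx"],(np.array(uv)[:,1]-c["cy"])/c["fy"],np.ones(len(uv))]@R
    return C+r*((z-C[2])/r[:,2])[:,None]
E
python3 - <<'E'
from h import *
np.set_printoptions(precision=4,suppress=True)
for n in("top","scene"):
  p,d=grab_frame(n)
  for l in("full_rack","empty_rack","white_vial_mid","slim_vial_mid","amber_bottle_mid","wide_jar_mid","pad_1"):
    for r in masks_of(l,n)[:5]:
        m=r["region"];P=cloud(n,m,d)
        print(n,l,round(r["conf"],2),r["box"],end=" ")
        if "rack" in l:
            uv=np.argwhere(m)[:,::-1]; X=onplane(n,uv,.012)[:,:2].astype(np.float32)
            (c,s,a)=cv2.minAreaRect(X);print(np.array(c),np.array(s),a, "z",np.percentile(P[:,2],[10,50,90]))
        else:
            zt=np.percentile(P[:,2],97);T=P[P[:,2]>zt-.006]
            print("zt",zt,"mid",(T.max(0)+T.min(0))/2,"med",np.median(T,0),"ext",np.ptp(T,0))
# everything above table: obstacles
P=cloud("top",np.ones(d.shape,bool),grab_frame("top")[1])
for y0 in np.arange(-.4,.8,.1):
    print(round(y0,1),[round(float(P[(abs(P[:,0]-x)<.05)&(abs(P[:,1]-y0)<.05),2].max(initial=-1)),2) for x in np.arange(.25,1,.1)])
E
```

```text
top full_rack 0.83 [125.1, 177.1, 115.3, 32.2] [0.5774 0.271 ] [0.0682 0.2889] 1.6335747241973877 z [0.0064 0.0125 0.0157]
top empty_rack 0.68 [283.6, 240.6, 117.2, 30.5] [ 0.422  -0.1351] [0.2881 0.0654] 87.31732940673828 z [0.0051 0.0103 0.0149]
top white_vial_mid 0.71 [128.6, 182.4, 24.7, 16.3] zt 0.10202487817705844 mid [0.5754 0.3664 0.1001] med [0.5751 0.3664 0.0996] ext [0.0332 0.0329 0.0081]
top slim_vial_mid 0.63 [155.1, 181.3, 25.6, 19.3] zt 0.11595494247713119 mid [0.5772 0.2999 0.1137] med [0.5771 0.3004 0.1135] ext [0.0283 0.0284 0.0057]
top amber_bottle_mid 0.77 [208.3, 182.8, 19.0, 16.6] zt 0.10411588394983505 mid [0.5802 0.1734 0.1024] med [0.5803 0.1722 0.1015] ext [0.019  0.021  0.0075]
top wide_jar_mid 0.63 [216.5, 135.6, 19.7, 21.8] zt 0.07917377601131367 mid [0.6903 0.1597 0.0776] med [0.6897 0.1597 0.076 ] ext [0.0357 0.0345 0.0082]
top wide_jar_mid 0.49 [177.9, 183.6, 27.2, 18.4] zt 0.08829065369506336 mid [0.5787 0.2374 0.0862] med [0.5783 0.237  0.085 ] ext [0.0346 0.0358 0.0079]
top wide_jar_mid 0.47 [206.4, 217.5, 20.3, 17.3] zt 0.07927836376071272 mid [0.4
[... 2179 characters left out ...]
.93, 0.02, 0.02, 0.02, 0.03, 0.01, 0.18, 0.23]
-0.3 [-0.94, 0.02, 0.02, 0.01, 0.01, 0.01, 0.01, 0.23]
-0.2 [-0.93, 0.02, 0.02, -0.13, -0.14, 0.01, 0.13, 0.23]
-0.1 [-0.93, 0.02, 0.02, -0.03, 0.38, 0.41, 0.41, 0.24]
-0.0 [-0.93, 0.02, 0.02, 0.01, -0.14, 0.21, 0.21, 0.24]
0.1 [-0.93, 0.01, 0.01, 0.02, 0.08, 0.21, 0.21, 0.24]
0.2 [-0.93, 0.02, 0.08, 0.11, 0.08, 0.21, 0.21, 0.24]
0.3 [-0.93, 0.03, 0.03, 0.12, 0.04, 0.09, 0.19, 0.25]
0.4 [-0.93, 0.02, 0.03, 0.1, 0.04, 0.22, 0.23, 0.25]
0.5 [-0.93, 0.02, 0.01, 0.01, 0.17, 0.17, 0.23, 0.25]
0.6 [-0.93, 0.01, 0.01, 0.01, 0.18, 0.18, 0.18, 0.25]
0.7 [-0.93, 0.01, 0.01, 0.01, 0.15, 0.17, 0.17, 0.19]
0.8 [-0.93, -1.0, -1.0, -1.0, 0.0, -1.0, -1.0, -1.0]
```

Call:
send_rows --motion '[[[0, 0, 0.126], [0, 0, 0], 9.3], [[0, 0, 0.126], [0, 0, 0], 9.3], [[0, 0, 0.126], [0, 0, 0], 9.3], [[0, 0, 0.126], [0, 0, 0], 9.3], [[0, 0, 0.126], [0, 0, 0], 9.3], [[0, 0, 0.126], [0, 0, 0], 7], [[0, 0, 0.126], [0, 0, 0], 6], [[0, 0, 0.126], [0, 0, 0], 6], [[0, 0, 0.126], [0, 0, 0], 6], [[0, 0, 0.126], [0, 0, 0], 6]]'

```text
time_s: 1.95
ee_pos: [0.1884, 0.6482, 0.2327]
eef_rot: [[-0.023, 1.0, 0.0], [1.0, 0.023, 0.0], [0.0, 0.0, -1.0]]
wrist_force: [0.4, -0.6, 0.2]
opening: 0.0615
grasp_force: 0.0
```

```bash
cat >> h.py <<'E'
def proj(n,X):
    c=get_calibration(n);Y=np.array(X)@np.array(c["R"]).T+np.array(c["t"])
    return np.c_[Y[:,0]/Y[:,2]*c["fx"]+c["cx"],Y[:,1]/Y[:,2]*c["fy"]+c["cy"]]
# rack: x,y,angle(deg) of rack frame
FULL=(.577,.2713,1.4); EMPTY=(.422,-.1351,-2.7)
def rp(rack,x,y,z):
    a=np.radians(rack[2]);return np.array([rack[0]+x*np.cos(a)-y*np.sin(a),rack[1]+x*np.sin(a)+y*np.cos(a),z])
def to(x,y,z):
    s=state();R=np.array(s["eef_rot"]);print("d cm",((np.array([x,y,z])-s["ee_pos"])@R*100).round(2),"yaw y",np.degrees(np.arctan2(R[1,1],R[0,1])).round(2),"pos",np.round(s["ee_pos"],4),"open",round(s["opening"],4),s["time_s"],"F",np.round(s["wrist_force"],1))
E
python3 - <<'E'
from h import *
out=[]
for n,(u0,v0,w,h) in(("top",(275,225,140,60)),("scene",(300,175,125,90))):
    p=np.load(f"{n}0.npz")["p"]; k=5
    im=cv2.resize(p,None,fx=k,fy=k,interpolation=cv2.INTER_CUBIC)[:,:,::-1].copy()
    for y in(.0975,.0325,-.0325,-.0975):
        t=np.linspace(0,2*np.pi,40); X=[rp(EMPTY,.026*np.cos(q),y+.026*np.sin(q),.012) for q in t]
        cv2.polylines(im,[np.int32((proj(n,X)+.5)*k)],True,(0,0,255),1)
    X=[rp(EMPTY,a*.031,b*.1425,.012) for a,b in((1,1),(1,-1),(-1,-1),(-1,1))]
    cv2.polylines(im,[np.int32((proj(n,X)+.5)*k)],True,(0,255,0),1)
    c=im[v0*k:(v0+h)*k,u0*k:(u0+w)*k]; c=np.clip(c*1.0,0,255).astype(np.uint8)
    out.append(cv2.copyMakeBorder(c,0,0,0,700-c.shape[1],cv2.BORDER_CONSTANT))
im=np.vstack(out);cv2.imwrite("pics/er.png",cv2.resize(im,(560,600)))
to(.5765,.3675,.2)
E
```

```text
d cm [-28.95  38.16   3.27] yaw y 1.31 pos [0.1884 0.6482 0.2327] open 0.0615 1.95 F [ 0.4 -0.6  0.2]
```

View pics/er.png

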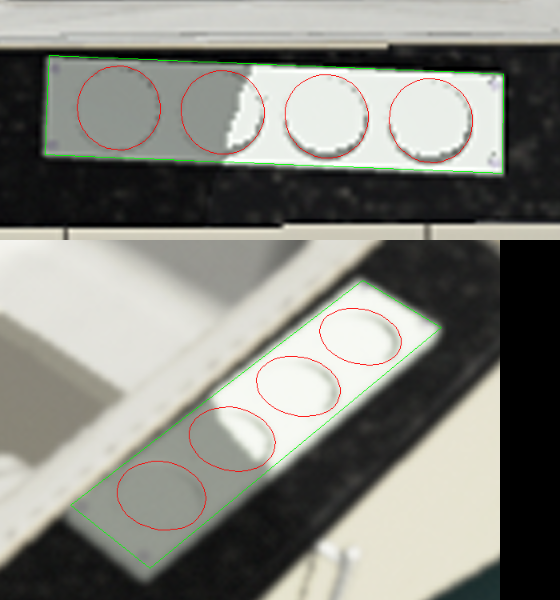

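The overlay fits the empty rack within about 2 mm in both views. Next is white: move above it.

Call:
send_rows --motion '[[[0, 0, 0], [-2.4, 3.2, 0], 6], [[0, 0, 0], [-2.4, 3.2, 0], 6], [[0, 0, 0], [-2.4, 3.2, 0], 6], [[0, 0, 0], [-2.4, 3.2, 0], 6], [[0, 0, 0], [-2.4, 3.2, 0], 6], [[0, 0, 0], [-2.4, 3.2, 0], 6], [[0, 0, 0], [-2.4, 3.2, 0], 6], [[0, 0, 0], [-2.4, 3.2, 0], 6], [[0, 0, 0], [-2.4, 3.2, 0], 6], [[0, 0, 0], [-2.4, 3.2, 0], 6]]'

```text
time_s: 2.95
ee_pos: [0.5162, 0.4161, 0.2328]
eef_rot: [[-0.028, 1.0, 0.0], [1.0, 0.028, 0.0], [0.0, 0.0, -1.0]]
wrist_force: [-0.4, 0.6, -0.6]
opening: 0.0603
grasp_force: 0.0
```

Call:
send_rows --motion '[[[0, 0, 0], [-2.45, 3.1, 0], 6], [[0, 0, 0], [-2.5, 3.06, 0], 6], [[0, 0, 0], [0, 0, 0], 6], [[0, 0, 0], [0, 0, 0], 6]]'

```text
time_s: 3.35
ee_pos: [0.5784, 0.369, 0.2324]
eef_rot: [[-0.027, 1.0, -0.0], [1.0, 0.027, -0.0], [-0.0, -0.0, -1.0]]
wrist_force: [0.3, 0.1, 0.4]
opening: 0.0599
grasp_force: 0.0
```

Run:
```python
from h import *
to(.5765,.3675,.055)
p,d=grab_frame("scene");cv2.imwrite("pics/s1.png",cv2.resize(p[150:360,60:340],(800,600))[:,:,::-1])
```

```text
d cm [-0.14 -0.18 17.74] yaw y 1.52 pos [0.5784 0.369  0.2324] open 0.0599 3.35 F [0.3 0.1 0.4]
```

View pics/s1.png

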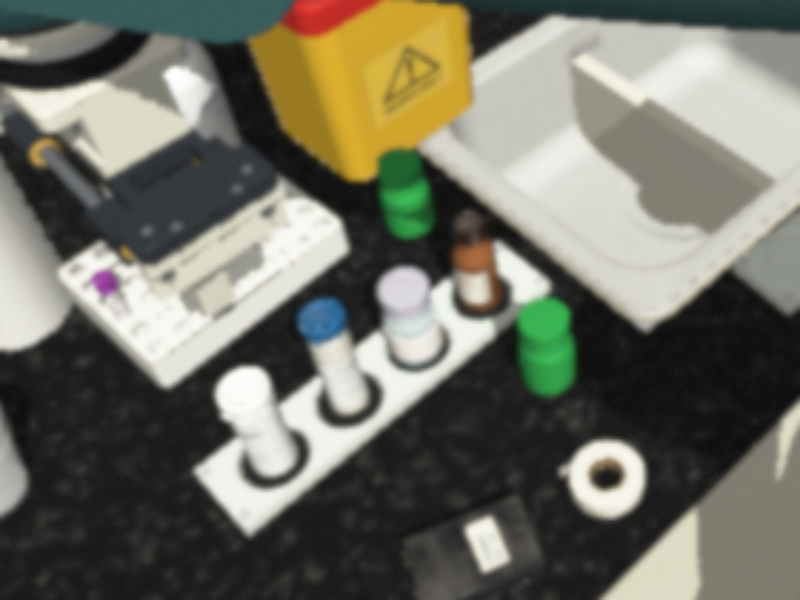

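White jar, blue, steel jar and amber stand at crop (270,430), (340,360), (410,320) and (475,265), and the gripper is hovering above the white one. Descend and grip.

Call:
send_rows --motion '[[[0, 0, 0], [-0.14, -0.18, 2], 6], [[0, 0, 0], [0, 0, 2], 6], [[0, 0, 0], [0, 0, 2], 6], [[0, 0, 0], [0, 0, 2], 6], [[0, 0, 0], [0, 0, 2], 6], [[0, 0, 0], [0, 0, 2], 6], [[0, 0, 0], [0, 0, 2], 6], [[0, 0, 0], [0, 0, 2], 6], [[0, 0, 0], [0, 0, 1.7], 6], [[0, 0, 0], [0, 0, 0], 6]]'

```text
time_s: 4.4
ee_pos: [0.5746, 0.3682, 0.0532]
eef_rot: [[-0.029, 1.0, -0.003], [1.0, 0.029, -0.002], [-0.002, -0.003, -1.0]]
wrist_force: [-0.5, -0.4, 0.2]
opening: 0.0599
grasp_force: 0.0
```

Call:
send_rows --motion '[[[0, 0, 0], [0, 0, 0], 5], [[0, 0, 0], [0, 0, 0], 4.4], [[0, 0, 0], [0, 0, 0], 3.8], [[0, 0, 0], [0, 0, 0], 3], [[0, 0, 0], [0, 0, 0], 2.5], [[0, 0, 0], [0, 0, 0], 2.5], [[0, 0, 0], [0, 0, 0], 2.5]]'

```text
time_s: 5.1
ee_pos: [0.5765, 0.3682, 0.0564]
eef_rot: [[-0.028, 1.0, 0.001], [1.0, 0.028, 0.001], [0.001, 0.001, -1.0]]
wrist_force: [-0.1, -0.5, 5.5]
opening: 0.0334
grasp_force: 30.0
```

Call:
send_rows --motion '[[[0, 0, 0], [0, 0, -0.5], 2.5], [[0, 0, 0], [0, 0, -1], 2.5], [[0, 0, 0], [0, 0, -1.5], 2.5], [[0, 0, 0], [0, 0, -2], 2.5], [[0, 0, 0], [0, 0, -2], 2.5], [[0, 0, 0], [0, 0, -2], 2.5], [[0, 0, 0], [0, 0, -2], 2.5], [[0, 0, 0], [0, 0, -2], 2.5], [[0, 0, 0], [0, 0, -1], 2.5], [[0, 0, 0], [0, 0, 0], 2.5]]'

```text
time_s: 6.1
ee_pos: [0.5766, 0.3683, 0.1979]
eef_rot: [[-0.028, 1.0, 0.002], [1.0, 0.028, 0.001], [0.001, 0.002, -1.0]]
wrist_force: [0.3, 0.3, -1.0]
opening: 0.0336
grasp_force: 30.0
```

Call:
send_rows --motion '[[[0, 0, 0], [-2, -0.6, 0], 2.5], [[0, 0, 0], [-3, -0.8, 0], 2.5], [[0, 0, 0], [-3.5, -0.9, 0], 2.5], [[0, 0, 0], [-3.5, -0.9, 0], 2.5], [[0, 0, 0], [-3.5, -0.9, 0], 2.5], [[0, 0, 0], [-3.5, -0.9, 0], 2.5], [[0, 0, 0], [-3.5, -0.9, 0], 2.5], [[0, 0, 0], [-3.5, -0.9, 0], 2.5], [[0, 0, 0], [-3.5, -0.9, 0], 2.5], [[0, 0, 0], [-3.5, -0.9, 0], 2.5]]'

```text
time_s: 7.1
ee_pos: [0.4986, 0.0345, 0.1948]
eef_rot: [[-0.028, 1.0, -0.001], [1.0, 0.028, -0.0], [-0.0, -0.001, -1.0]]
wrist_force: [1.0, -0.2, 0.0]
opening: 0.0337
grasp_force: 30.0
```

Call:
send_rows --motion '[[[0, 0, 0.015], [-3.5, -0.9, 0], 2.5], [[0, 0, 0.015], [-3.5, -0.9, 0], 2.5], [[0, 0, 0.015], [-3.5, -0.9, 0], 2.5], [[0, 0, 0.015], [-3.5, -0.9, 0], 2.5], [[0, 0, 0.015], [-3.5, -0.9, 0], 2.5], [[0, 0, 0], [-3.5, -0.9, 0], 2.5], [[0, 0, 0], [-3, -0.8, 0], 2.5], [[0, 0, 0], [-1, -0.2, 0], 2.5], [[0, 0, 0], [0, 0, 0], 2.5], [[0, 0, 0], [0, 0, 0], 2.5]]'

```text
time_s: 8.1
ee_pos: [0.4317, -0.2124, 0.1953]
eef_rot: [[0.047, 0.999, -0.0], [0.999, -0.047, 0.001], [0.001, -0.0, -1.0]]
wrist_force: [0.0, -0.6, -0.1]
opening: 0.0334
grasp_force: 30.0
```

```bash
sed -i 's/EMPTY=(.422,-.1351/EMPTY=(.422,-.1345/' h.py
python3 - <<'E'
from h import *
to(*rp(EMPTY,0,-.0975,.0535))
p,d=grab_frame("top");cv2.imwrite("pics/t1.png",cv2.resize(p[180:320,220:500],(800,400))[:,:,::-1])
E
```

```text
d cm [-2.02 -1.33 14.18] yaw y -2.7 pos [ 0.4317 -0.2124  0.1953] open 0.0334 8.1 F [ 0.  -0.6 -0.1]
```

View pics/t1.png

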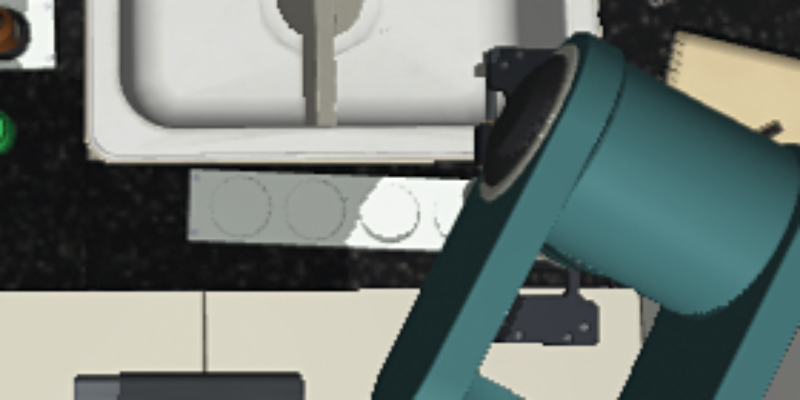

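The arm hides the target well in this view; the other three wells are visible and clear. I'll lower and watch the force.

Call:
send_rows --motion '[[[0, 0, 0], [-1.0, -0.65, 1], 2.5], [[0, 0, 0], [-1.0, -0.65, 2], 2.5], [[0, 0, 0], [0, 0, 2], 2.5], [[0, 0, 0], [0, 0, 2], 2.5], [[0, 0, 0], [0, 0, 2], 2.5], [[0, 0, 0], [0, 0, 2], 2.5], [[0, 0, 0], [0, 0, 1], 2.5], [[0, 0, 0], [0, 0, 0], 2.5], [[0, 0, 0], [0, 0, 0], 2.5]]'

```text
time_s: 9.05
ee_pos: [0.4178, -0.2325, 0.0762]
eef_rot: [[0.047, 0.999, 0.0], [0.999, -0.047, -0.0], [-0.0, 0.0, -1.0]]
wrist_force: [-0.1, -0.5, 0.8]
opening: 0.0334
grasp_force: 30.0
```

Run:
```python
from h import *
to(*rp(EMPTY,0,-.0975,.0525))
p,d=grab_frame("scene");cv2.imwrite("pics/s2.png",cv2.resize(p[130:280,250:450],(800,600))[:,:,::-1])
```

```text
d cm [ 0.06 -0.05  2.37] yaw y -2.67 pos [ 0.4178 -0.2325  0.0762] open 0.0334 9.05 F [-0.1 -0.5  0.8]
```

View pics/s2.png

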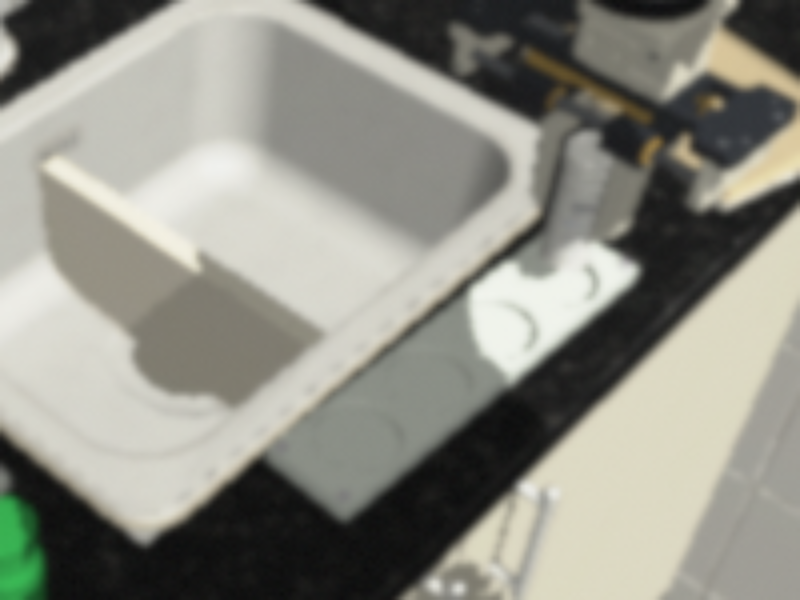

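The white vial hangs between the fingers over the far-right end of the rack, vial at crop (575,190). Lower the rest.

Call:
send_rows --motion '[[[0, 0, 0], [0.06, -0.05, 1], 2.5], [[0, 0, 0], [0, 0, 0.8], 2.5], [[0, 0, 0], [0, 0, 0.3], 2.5], [[0, 0, 0], [0, 0, 0.1], 2.5], [[0, 0, 0], [0, 0, 0], 2.5], [[0, 0, 0], [0, 0, 0], 2.5]]'

```text
time_s: 9.7
ee_pos: [0.4173, -0.2319, 0.0538]
eef_rot: [[0.047, 0.999, 0.0], [0.999, -0.047, -0.0], [-0.0, 0.0, -1.0]]
wrist_force: [-1.0, -0.2, -0.9]
opening: 0.0335
grasp_force: 30.0
```

Call:
send_rows --motion '[[[0, 0, 0], [0, 0, 0.1], 2.5], [[0, 0, 0], [0, 0, 0], 2.5], [[0, 0, 0], [0, 0, 0], 2.5]]'

```text
time_s: 10.0
ee_pos: [0.4175, -0.2321, 0.0533]
eef_rot: [[0.047, 0.999, 0.001], [0.999, -0.047, -0.001], [-0.001, 0.001, -1.0]]
wrist_force: [-0.4, 0.1, 6.2]
opening: 0.0338
grasp_force: 30.0
```

Call:
send_rows --motion '[[[0, 0, 0], [0, 0, 0], 3.6], [[0, 0, 0], [0, 0, 0], 4.2], [[0, 0, 0], [0, 0, 0], 5], [[0, 0, 0], [0, 0, 0], 6], [[0, 0, 0], [0, 0, 0], 6], [[0, 0, 0], [0, 0, -1], 6], [[0, 0, 0], [0, 0, -2], 6], [[0, 0, 0], [0, 0, -3], 6], [[0, 0, 0], [0, 0, -4], 6], [[0, 0, 0], [0, 0, -4], 6]]'

```text
time_s: 11.0
ee_pos: [0.4169, -0.2317, 0.1948]
eef_rot: [[0.047, 0.999, -0.0], [0.999, -0.047, -0.0], [-0.0, -0.0, -1.0]]
wrist_force: [0.0, -1.0, 0.1]
opening: 0.06
grasp_force: 0.0
```

Call:
send_rows --motion '[[[0, 0, -0.015], [2, 0.6, -1], 6], [[0, 0, -0.015], [3, 0.8, -1], 6], [[0, 0, -0.015], [3.5, 1, 0], 6], [[0, 0, -0.015], [3.5, 1, 0], 6], [[0, 0, -0.015], [3.5, 1, 0], 6], [[0, 0, 0], [3.5, 1, 0], 6], [[0, 0, 0], [3.5, 1, 0], 6], [[0, 0, 0], [3.5, 1, 0], 6], [[0, 0, 0], [3.5, 1, 0], 6], [[0, 0, 0], [3.5, 1, 0], 6]]'

```text
time_s: 12.0
ee_pos: [0.5085, 0.1004, 0.2136]
eef_rot: [[-0.028, 1.0, 0.001], [1.0, 0.028, 0.0], [0.0, 0.001, -1.0]]
wrist_force: [-0.7, -1.0, 0.2]
opening: 0.0602
grasp_force: 0.0
```

Run:
```python
from h import *
to(.5772,.3020,.2)
p,d=grab_frame("top");cv2.imwrite("pics/t2.png",cv2.resize(p[170:290,120:430],(800,310))[:,:,::-1])
```

```text
d cm [19.96  7.44  1.37] yaw y 1.61 pos [0.5085 0.1004 0.2136] open 0.0602 12.0 F [-0.7 -1.   0.2]
```

View pics/t2.png

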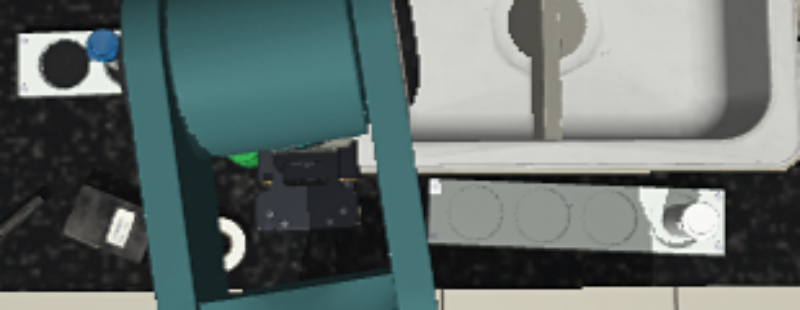

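The white vial stands upright in the rightmost well at (698,218). Next, slim vial.

Call:
send_rows --motion '[[[0, 0, 0], [3.3, 1.24, 0], 5.5], [[0, 0, 0], [3.3, 1.24, 0], 5.5], [[0, 0, 0], [3.3, 1.24, 0], 5.5], [[0, 0, 0], [3.3, 1.24, 0], 5.5], [[0, 0, 0], [3.3, 1.24, 0], 5.5], [[0, 0, 0], [2.3, 0.84, 0], 5.5], [[0, 0, 0], [1.2, 0.4, 0], 5.5], [[0, 0, 0], [0, 0, 1], 5.5], [[0, 0, 0], [0, 0, 0], 5.5], [[0, 0, 0], [0, 0, 0], 5.5]]'

```text
time_s: 13.05
ee_pos: [0.5768, 0.2997, 0.2024]
eef_rot: [[-0.027, 1.0, -0.001], [1.0, 0.027, -0.0], [-0.0, -0.001, -1.0]]
wrist_force: [0.8, 0.3, -0.1]
opening: 0.0554
grasp_force: 0.0
```

Run:
```python
from h import *
to(.5772,.3020,.063)
```

```text
d cm [ 0.24  0.05 13.94] yaw y 1.56 pos [0.5768 0.2997 0.2024] open 0.0554 13.05 F [ 0.8  0.3 -0.1]
```

Call:
send_rows --motion '[[[0, 0, 0], [0.22, 0.05, 2], 5.5], [[0, 0, 0], [0, 0, 2], 5.5], [[0, 0, 0], [0, 0, 2], 5.5], [[0, 0, 0], [0, 0, 2], 5.5], [[0, 0, 0], [0, 0, 2], 5.5], [[0, 0, 0], [0, 0, 2], 5.5], [[0, 0, 0], [0, 0, 1.9], 5.5], [[0, 0, 0], [0, 0, 0], 5.5], [[0, 0, 0], [0, 0, 0], 4.7], [[0, 0, 0], [0, 0, 0], 4]]'

```text
time_s: 14.05
ee_pos: [0.5781, 0.3029, 0.0653]
eef_rot: [[-0.028, 1.0, 0.002], [1.0, 0.028, 0.001], [0.001, 0.002, -1.0]]
wrist_force: [0.1, -0.1, 1.1]
opening: 0.0438
grasp_force: 0.0
```

Call:
send_rows --motion '[[[0, 0, 0], [0, 0, 0], 3.4], [[0, 0, 0], [0, 0, 0], 2.8], [[0, 0, 0], [0, 0, 0], 2], [[0, 0, 0], [0, 0, 0], 2], [[0, 0, 0], [0, 0, 0], 2], [[0, 0, 0], [0, 0, 0], 2]]'

```text
time_s: 14.65
ee_pos: [0.5779, 0.3032, 0.0644]
eef_rot: [[-0.028, 1.0, 0.001], [1.0, 0.028, 0.001], [0.0, 0.001, -1.0]]
wrist_force: [0.2, -0.8, 6.8]
opening: 0.0298
grasp_force: 30.0
```

Call:
send_rows --motion '[[[0, 0, 0], [0, 0, -0.5], 2], [[0, 0, 0], [0, 0, -1], 2], [[0, 0, 0], [0, 0, -1.5], 2], [[0, 0, 0], [0, 0, -2], 2], [[0, 0, 0], [0, 0, -2], 2], [[0, 0, 0], [0, 0, -2], 2], [[0, 0, 0], [0, 0, -2], 2], [[0, 0, 0], [0, 0, -2], 2], [[0, 0, 0], [0, 0, -1], 2], [[0, 0, 0], [0, 0, 0], 2]]'

```text
time_s: 15.65
ee_pos: [0.578, 0.3033, 0.2059]
eef_rot: [[-0.028, 1.0, 0.003], [1.0, 0.028, 0.001], [0.001, 0.003, -1.0]]
wrist_force: [0.2, -0.1, -0.6]
opening: 0.0296
grasp_force: 30.0
```

Call:
send_rows --motion '[[[0, 0, 0], [-2, -0.8, 0], 2], [[0, 0, 0], [-3, -1.2, 0], 2], [[0, 0, 0], [-3.5, -1.3, 0], 2], [[0, 0, 0], [-3.5, -1.3, 0], 2], [[0, 0, 0], [-3.5, -1.3, 0], 2], [[0, 0, 0], [-3.5, -1.3, 0], 2], [[0, 0, 0], [-3.5, -1.3, 0], 2], [[0, 0, 0], [-3.5, -1.3, 0], 2], [[0, 0, 0], [-3.5, -1.3, 0], 2], [[0, 0, 0], [-3.5, -1.3, 0], 2]]'

```text
time_s: 16.65
ee_pos: [0.4618, -0.0315, 0.2028]
eef_rot: [[-0.028, 1.0, -0.001], [1.0, 0.028, 0.0], [0.0, -0.001, -1.0]]
wrist_force: [0.8, 0.1, 0.1]
opening: 0.0301
grasp_force: 30.0
```

Call:
send_rows --motion '[[[0, 0, 0.015], [-3.5, -1.2, 0], 2], [[0, 0, 0.015], [-3.5, -1.2, 0], 2], [[0, 0, 0.015], [-3, -1, 0], 2], [[0, 0, 0.015], [-2, -0.6, 0], 2], [[0, 0, 0.015], [-1.2, -0.3, 0], 2], [[0, 0, 0], [0, 0, 0], 2], [[0, 0, 0], [0, 0, 0], 2]]'

```text
time_s: 17.35
ee_pos: [0.4207, -0.1621, 0.2033]
eef_rot: [[0.047, 0.999, -0.0], [0.999, -0.047, 0.0], [0.0, -0.0, -1.0]]
wrist_force: [-0.3, 1.2, -0.2]
opening: 0.0296
grasp_force: 30.0
```

Run:
```python
from h import *
to(*rp(EMPTY,0,-.0325,.0615))
```

```text
d cm [-5.000e-01  1.000e-02  1.418e+01] yaw y -2.68 pos [ 0.4207 -0.1621  0.2033] open 0.0296 17.35 F [-0.3  1.2 -0.2]
```

Call:
send_rows --motion '[[[0, 0, 0], [-0.5, 0, 1], 2], [[0, 0, 0], [0, 0, 2], 2], [[0, 0, 0], [0, 0, 2.5], 2], [[0, 0, 0], [0, 0, 2.5], 2], [[0, 0, 0], [0, 0, 2.5], 2], [[0, 0, 0], [0, 0, 2], 2], [[0, 0, 0], [0, 0, 1], 2], [[0, 0, 0], [0, 0, 0.5], 2], [[0, 0, 0], [0, 0, 0.2], 2], [[0, 0, 0], [0, 0, 0], 2]]'

```text
time_s: 18.35
ee_pos: [0.4206, -0.1676, 0.0621]
eef_rot: [[0.047, 0.999, 0.001], [0.999, -0.047, -0.0], [-0.0, 0.001, -1.0]]
wrist_force: [-0.4, -0.3, 1.0]
opening: 0.03
grasp_force: 30.0
```

Call:
send_rows --motion '[[[0, 0, 0], [0, 0, 0.1], 2], [[0, 0, 0], [0, 0, 0], 2], [[0, 0, 0], [0, 0, 0], 2]]'

```text
time_s: 18.65
ee_pos: [0.4207, -0.1678, 0.0615]
eef_rot: [[0.047, 0.999, 0.001], [0.999, -0.047, -0.001], [-0.001, 0.001, -1.0]]
wrist_force: [0.9, -0.7, 5.7]
opening: 0.0298
grasp_force: 30.0
```

Call:
send_rows --motion '[[[0, 0, 0], [0, 0, 0], 3.2], [[0, 0, 0], [0, 0, 0], 3.8], [[0, 0, 0], [0, 0, 0], 4.6], [[0, 0, 0], [0, 0, 0], 5.5], [[0, 0, 0], [0, 0, 0], 6], [[0, 0, 0], [0, 0, -1], 6], [[0, 0, 0], [0, 0, -2], 6], [[0, 0, 0], [0, 0, -3], 6], [[0, 0, 0], [0, 0, -4], 6], [[0, 0, 0], [0, 0, -4], 6]]'

```text
time_s: 19.65
ee_pos: [0.4199, -0.1674, 0.2027]
eef_rot: [[0.047, 0.999, -0.0], [0.999, -0.047, -0.0], [-0.0, -0.0, -1.0]]
wrist_force: [1.0, 0.5, 0.0]
opening: 0.0599
grasp_force: 0.0
```

Call:
send_rows --motion '[[[0, 0, -0.015], [2, 0.9, 0], 6], [[0, 0, -0.015], [3, 1.4, 0], 6], [[0, 0, -0.015], [3.5, 1.5, 0], 6], [[0, 0, -0.015], [3.5, 1.5, 0], 6], [[0, 0, -0.015], [3.5, 1.5, 0], 6], [[0, 0, 0], [3.5, 1.5, 0], 6], [[0, 0, 0], [3.5, 1.5, 0], 6], [[0, 0, 0], [3.5, 1.5, 0], 6], [[0, 0, 0], [3.5, 1.5, 0], 6], [[0, 0, 0], [3.5, 1.5, 0], 6]]'

```text
time_s: 20.65
ee_pos: [0.5608, 0.1651, 0.2015]
eef_rot: [[-0.028, 1.0, 0.001], [1.0, 0.028, 0.0], [0.0, 0.001, -1.0]]
wrist_force: [0.8, -0.7, 0.2]
opening: 0.0595
grasp_force: 0.0
```

Call:
send_rows --motion '[[[0, 0, 0], [3.5, 1.5, 0], 6], [[0, 0, 0], [2.5, 1, 0], 6], [[0, 0, 0], [1, 0.4, 0], 6], [[0, 0, 0], [0, 0, 0], 6], [[0, 0, 0], [0, 0, 0], 6]]'

```text
time_s: 21.15
ee_pos: [0.5873, 0.2335, 0.2009]
eef_rot: [[-0.028, 1.0, -0.0], [1.0, 0.028, -0.0], [-0.0, -0.0, -1.0]]
wrist_force: [0.6, 0.7, -0.1]
opening: 0.0599
grasp_force: 0.0
```

Run:
```python
from h import *
to(.5795,.2385,.047)
p,d=grab_frame("scene");cv2.imwrite("pics/s3.png",cv2.resize(p[130:330,120:420],(800,533))[:,:,::-1])
```

```text
d cm [ 0.53 -0.76 15.39] yaw y 1.6 pos [0.5873 0.2335 0.2009] open 0.0599 21.15 F [ 0.6  0.7 -0.1]
```

View pics/s3.png

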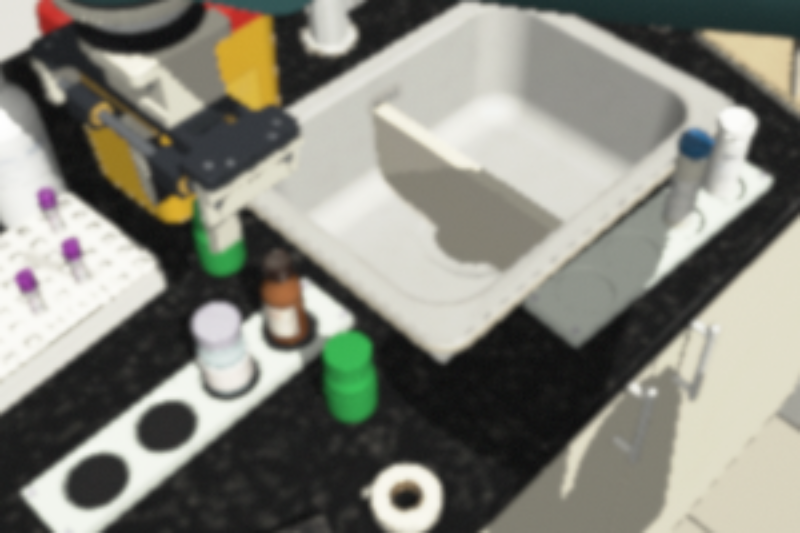

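Slim (690,175) and white (733,155) both stand upright in their wells. Grip the jar.

Call:
send_rows --motion '[[[0, 0, 0], [0.53, -0.76, 2], 6], [[0, 0, 0], [0, 0, 2], 6], [[0, 0, 0], [0, 0, 2], 6], [[0, 0, 0], [0, 0, 2], 6], [[0, 0, 0], [0, 0, 2], 6], [[0, 0, 0], [0, 0, 2], 6], [[0, 0, 0], [0, 0, 2], 6], [[0, 0, 0], [0, 0, 1.3], 6], [[0, 0, 0], [0, 0, 0], 6], [[0, 0, 0], [0, 0, 0], 5.2]]'

```text
time_s: 22.2
ee_pos: [0.58, 0.239, 0.0485]
eef_rot: [[-0.028, 1.0, 0.001], [1.0, 0.028, 0.0], [0.0, 0.001, -1.0]]
wrist_force: [-0.4, -0.9, 1.0]
opening: 0.0559
grasp_force: 0.0
```

Call:
send_rows --motion '[[[0, 0, 0], [0, 0, 0], 4.6], [[0, 0, 0], [0, 0, 0], 4], [[0, 0, 0], [0, 0, 0], 3], [[0, 0, 0], [0, 0, 0], 3], [[0, 0, 0], [0, 0, 0], 3], [[0, 0, 0], [0, 0, 0], 3]]'

```text
time_s: 22.8
ee_pos: [0.5801, 0.2395, 0.0485]
eef_rot: [[-0.028, 1.0, 0.001], [1.0, 0.028, 0.0], [0.0, 0.001, -1.0]]
wrist_force: [-0.8, -1.6, 6.0]
opening: 0.0394
grasp_force: 30.0
```

Call:
send_rows --motion '[[[0, 0, 0], [0, 0, -0.5], 3], [[0, 0, 0], [0, 0, -1], 3], [[0, 0, 0], [0, 0, -1.5], 3], [[0, 0, 0], [0, 0, -2], 3], [[0, 0, 0], [0, 0, -2], 3], [[0, 0, 0], [0, 0, -2], 3], [[0, 0, 0], [0, 0, -2], 3], [[0, 0, 0], [0, 0, -2], 3], [[0, 0, 0], [0, 0, -1], 3], [[0, 0, 0], [0, 0, 0], 3]]'

```text
time_s: 23.8
ee_pos: [0.5802, 0.2395, 0.1898]
eef_rot: [[-0.028, 1.0, 0.003], [1.0, 0.028, 0.001], [0.001, 0.003, -1.0]]
wrist_force: [-0.4, -0.0, -0.6]
opening: 0.0392
grasp_force: 30.0
```

Call:
send_rows --motion '[[[0, 0, 0], [-2, -1, 0], 3], [[0, 0, 0], [-3, -1.5, 0], 3], [[0, 0, 0], [-3.2, -1.6, 0], 3], [[0, 0, 0], [-3.2, -1.6, 0], 3], [[0, 0, 0], [-3.2, -1.6, 0], 3], [[0, 0, 0], [-3.2, -1.6, 0], 3], [[0, 0, 0], [-3.2, -1.6, 0], 3], [[0, 0, 0.015], [-3.2, -1.6, 0], 3], [[0, 0, 0.015], [-3.2, -1.6, 0], 3], [[0, 0, 0.015], [-3, -1.3, 0], 3]]'

```text
time_s: 24.8
ee_pos: [0.4357, -0.0692, 0.1868]
eef_rot: [[0.018, 1.0, -0.001], [1.0, -0.018, 0.0], [0.0, -0.001, -1.0]]
wrist_force: [0.2, 0.0, -0.0]
opening: 0.0391
grasp_force: 30.0
```

Call:
send_rows --motion '[[[0, 0, 0.015], [-2, -0.8, 0], 3], [[0, 0, 0.015], [-1, -0.3, 0], 3], [[0, 0, 0], [0, 0, 0], 3], [[0, 0, 0], [0, 0, 0], 3]]'

```text
time_s: 25.2
ee_pos: [0.4255, -0.0974, 0.1873]
eef_rot: [[0.047, 0.999, -0.0], [0.999, -0.047, 0.0], [0.0, -0.0, -1.0]]
wrist_force: [-0.2, -0.9, -1.8]
opening: 0.039
grasp_force: 30.0
```

Run:
```python
from h import *
to(*rp(EMPTY,0,.0325,.0455))
```

```text
d cm [-0.48 -0.17 14.18] yaw y -2.68 pos [ 0.4255 -0.0974  0.1873] open 0.039 25.2 F [-0.2 -0.9 -1.8]
```

Call:
send_rows --motion '[[[0, 0, 0], [-0.48, -0.17, 1], 3], [[0, 0, 0], [0, 0, 2], 3], [[0, 0, 0], [0, 0, 2.5], 3], [[0, 0, 0], [0, 0, 2.5], 3], [[0, 0, 0], [0, 0, 2.5], 3], [[0, 0, 0], [0, 0, 2], 3], [[0, 0, 0], [0, 0, 0.8], 3], [[0, 0, 0], [0, 0, 0.4], 3], [[0, 0, 0], [0, 0, 0.2], 3], [[0, 0, 0], [0, 0, 0], 3]]'

```text
time_s: 26.2
ee_pos: [0.4237, -0.1026, 0.0492]
eef_rot: [[0.047, 0.999, 0.001], [0.999, -0.047, -0.0], [-0.0, 0.001, -1.0]]
wrist_force: [-0.6, -0.4, -0.2]
opening: 0.0391
grasp_force: 30.0
```

Call:
send_rows --motion '[[[0, 0, 0], [0, 0, 0.2], 3], [[0, 0, 0], [0, 0, 0.1], 3], [[0, 0, 0], [0, 0, 0], 3], [[0, 0, 0], [0, 0, 0], 3]]'

```text
time_s: 26.6
ee_pos: [0.4234, -0.1026, 0.0458]
eef_rot: [[0.047, 0.999, 0.0], [0.999, -0.047, -0.0], [-0.0, 0.0, -1.0]]
wrist_force: [0.1, -0.3, -0.4]
opening: 0.039
grasp_force: 30.0
```

Call:
send_rows --motion '[[[0, 0, 0], [0, 0, 0.1], 3], [[0, 0, 0], [0, 0, 0], 3], [[0, 0, 0], [0, 0, 0], 3]]'

```text
time_s: 26.9
ee_pos: [0.4235, -0.1027, 0.0455]
eef_rot: [[0.047, 0.999, 0.0], [0.999, -0.047, -0.0], [-0.0, 0.0, -1.0]]
wrist_force: [-4.0, 0.9, 9.4]
opening: 0.0392
grasp_force: 30.0
```

Call:
send_rows --motion '[[[0, 0, 0], [0, 0, 0], 4.2], [[0, 0, 0], [0, 0, 0], 4.8], [[0, 0, 0], [0, 0, 0], 5.5], [[0, 0, 0], [0, 0, 0], 6], [[0, 0, 0], [0, 0, 0], 6], [[0, 0, 0], [0, 0, -1], 6], [[0, 0, 0], [0, 0, -2], 6], [[0, 0, 0], [0, 0, -3], 6], [[0, 0, 0], [0, 0, -4], 6], [[0, 0, 0], [0, 0, -4], 6]]'

```text
time_s: 27.9
ee_pos: [0.4229, -0.1025, 0.1868]
eef_rot: [[0.047, 0.999, 0.0], [0.999, -0.047, -0.0], [-0.0, 0.0, -1.0]]
wrist_force: [0.5, -0.9, -0.3]
opening: 0.0601
grasp_force: 0.0
```

Call:
send_rows --motion '[[[0, 0, -0.015], [2, 1, 0], 5.5], [[0, 0, -0.015], [3.3, 2, 0], 5.2], [[0, 0, -0.015], [3.3, 2, 0], 5.2], [[0, 0, -0.015], [3.3, 2, 0], 5.2], [[0, 0, -0.015], [3.3, 2, 0], 5.2], [[0, 0, 0], [3.3, 2, 0], 5.2], [[0, 0, 0], [3.3, 2, 0], 5.2], [[0, 0, 0], [3.3, 2, 0], 5.2], [[0, 0, 0], [2, 1, 0], 5.2], [[0, 0, 0], [0, 0, 0], 5.2]]'

```text
time_s: 28.9
ee_pos: [0.5827, 0.1712, 0.1848]
eef_rot: [[-0.03, 1.0, -0.001], [1.0, 0.03, 0.0], [0.0, -0.001, -1.0]]
wrist_force: [1.1, -0.3, 1.0]
opening: 0.0522
grasp_force: 0.0
```

Run:
```python
from h import *
to(.5803,.1745,.050)
```

```text
d cm [ 0.33 -0.22 13.48] yaw y 1.73 pos [0.5827 0.1712 0.1848] open 0.0522 28.9 F [ 1.1 -0.3  1. ]
```

Call:
send_rows --motion '[[[0, 0, 0], [0.33, -0.22, 1.5], 5.2], [[0, 0, 0], [0, 0, 2], 5.2], [[0, 0, 0], [0, 0, 2], 5.2], [[0, 0, 0], [0, 0, 2], 5.2], [[0, 0, 0], [0, 0, 2], 5.2], [[0, 0, 0], [0, 0, 2], 5.2], [[0, 0, 0], [0, 0, 1.9], 5.2], [[0, 0, 0], [0, 0, 0], 5.2], [[0, 0, 0], [0, 0, 0], 4.6], [[0, 0, 0], [0, 0, 0], 4]]'

```text
time_s: 29.9
ee_pos: [0.5802, 0.1721, 0.0519]
eef_rot: [[-0.028, 1.0, 0.002], [1.0, 0.028, 0.0], [0.0, 0.002, -1.0]]
wrist_force: [0.4, -0.2, 0.3]
opening: 0.043
grasp_force: 0.0
```

Call:
send_rows --motion '[[[0, 0, 0], [0, 0, 0], 3.4], [[0, 0, 0], [0, 0, 0], 2.5], [[0, 0, 0], [0, 0, 0], 2.5], [[0, 0, 0], [0, 0, 0], 2.5], [[0, 0, 0], [0, 0, 0], 2.5], [[0, 0, 0], [0, 0, 0], 2.5]]'

```text
time_s: 30.5
ee_pos: [0.5802, 0.1723, 0.0515]
eef_rot: [[-0.028, 1.0, 0.001], [1.0, 0.028, 0.0], [0.0, 0.001, -1.0]]
wrist_force: [-1.2, -0.5, 6.4]
opening: 0.0318
grasp_force: 29.9
```

Call:
send_rows --motion '[[[0, 0, 0], [0, 0, -0.5], 2.5], [[0, 0, 0], [0, 0, -1], 2.5], [[0, 0, 0], [0, 0, -1.5], 2.5], [[0, 0, 0], [0, 0, -2], 2.5], [[0, 0, 0], [0, 0, -2], 2.5], [[0, 0, 0], [0, 0, -2], 2.5], [[0, 0, 0], [0, 0, -2], 2.5], [[0, 0, 0], [0, 0, -2], 2.5], [[0, 0, 0], [0, 0, -1], 2.5], [[0, 0, 0], [0, 0, 0], 2.5]]'

```text
time_s: 31.5
ee_pos: [0.5803, 0.1724, 0.1927]
eef_rot: [[-0.028, 1.0, 0.003], [1.0, 0.028, 0.001], [0.001, 0.003, -1.0]]
wrist_force: [0.7, 0.3, -0.8]
opening: 0.032
grasp_force: 29.9
```

Call:
send_rows --motion '[[[0, 0, 0], [-1.5, -1.2, 0], 2.5], [[0, 0, 0], [-2.5, -2, 0], 2.5], [[0, 0, 0], [-3, -2.3, 0], 2.5], [[0, 0, 0], [-3, -2.3, 0], 2.5], [[0, 0, 0.015], [-3, -2.3, 0], 2.5], [[0, 0, 0.015], [-3, -2.3, 0], 2.5], [[0, 0, 0.015], [-2.5, -1.8, 0], 2.5], [[0, 0, 0.015], [-1.5, -1, 0], 2.5], [[0, 0, 0.015], [-0.5, -0.4, 0], 2.5], [[0, 0, 0], [0, 0, 0], 2.5]]'

```text
time_s: 32.5
ee_pos: [0.4272, -0.0357, 0.1903]
eef_rot: [[0.049, 0.999, -0.0], [0.999, -0.049, 0.0], [0.0, -0.0, -1.0]]
wrist_force: [1.0, 0.3, -0.4]
opening: 0.0323
grasp_force: 29.9
```

Call:
send_rows --motion '[[[0, 0, 0], [0, 0, 0], 2.5]]'

```text
time_s: 32.6
ee_pos: [0.4278, -0.035, 0.1904]
eef_rot: [[0.047, 0.999, -0.0], [0.999, -0.047, 0.0], [0.0, -0.0, -1.0]]
wrist_force: [-0.0, 0.5, -0.5]
opening: 0.032
grasp_force: 29.9
```

Run:
```python
from h import *
to(*rp(EMPTY,0,.0955,.0485))
```

```text
d cm [-0.42 -0.1  14.19] yaw y -2.67 pos [ 0.4278 -0.035   0.1904] open 0.032 32.6 F [-0.   0.5 -0.5]
```

Call:
send_rows --motion '[[[0, 0, 0], [-0.42, -0.1, 1], 2.5], [[0, 0, 0], [0, 0, 2], 2.5], [[0, 0, 0], [0, 0, 2.5], 2.5], [[0, 0, 0], [0, 0, 2.5], 2.5], [[0, 0, 0], [0, 0, 2.5], 2.5], [[0, 0, 0], [0, 0, 2], 2.5], [[0, 0, 0], [0, 0, 1], 2.5], [[0, 0, 0], [0, 0, 0.5], 2.5], [[0, 0, 0], [0, 0, 0.2], 2.5], [[0, 0, 0], [0, 0, 0], 2.5]]'

```text
time_s: 33.6
ee_pos: [0.4266, -0.0396, 0.0492]
eef_rot: [[0.047, 0.999, 0.001], [0.999, -0.047, -0.0], [-0.0, 0.001, -1.0]]
wrist_force: [0.3, 0.6, -0.1]
opening: 0.032
grasp_force: 29.9
```

Call:
send_rows --motion '[[[0, 0, 0], [0, 0, 0.1], 2.5], [[0, 0, 0], [0, 0, 0], 2.5], [[0, 0, 0], [0, 0, 0], 2.5]]'

```text
time_s: 33.9
ee_pos: [0.4268, -0.0397, 0.0485]
eef_rot: [[0.047, 0.999, 0.001], [0.999, -0.047, -0.0], [-0.0, 0.001, -1.0]]
wrist_force: [0.4, -0.2, 6.4]
opening: 0.0319
grasp_force: 29.9
```

Release, lift, and swing left to clear the view.

Call:
send_rows --motion '[[[0, 0, 0], [0, 0, 0], 3.5], [[0, 0, 0], [0, 0, 0], 4.1], [[0, 0, 0], [0, 0, 0], 4.8], [[0, 0, 0], [0, 0, 0], 5.5], [[0, 0, 0], [0, 0, 0], 6], [[0, 0, 0], [0, 0, -1], 6], [[0, 0, 0], [0, 0, -2], 6], [[0, 0, 0], [0, 0, -4], 6], [[0, 0, 0], [0, 0, -4], 6], [[0, 0, 0], [0, 0, -4], 6]]'

```text
time_s: 34.9
ee_pos: [0.4259, -0.0396, 0.2]
eef_rot: [[0.047, 0.999, 0.001], [0.999, -0.047, -0.0], [-0.0, 0.001, -1.0]]
wrist_force: [1.1, 0.7, -0.1]
opening: 0.0602
grasp_force: 0.0
```

Call:
send_rows --motion '[[[0, 0, 0], [2, 0.5, 0], 6], [[0, 0, 0], [3, 0.7, 0], 6], [[0, 0, 0], [4, 0.5, 0], 6], [[0, 0, 0], [4, 0.5, 0], 6], [[0, 0, 0], [4, 0.5, 0], 6], [[0, 0, 0], [4, 0, 0], 6], [[0, 0, 0], [4, 0, 0], 6], [[0, 0, 0], [3, 0, 0], 6], [[0, 0, 0], [2, 0, 0], 6], [[0, 0, 0], [0, 0, 0], 6]]'

```text
time_s: 35.9
ee_pos: [0.4671, 0.2607, 0.198]
eef_rot: [[0.045, 0.999, -0.0], [0.999, -0.045, 0.0], [0.0, -0.0, -1.0]]
wrist_force: [-0.5, -0.8, 0.1]
opening: 0.06
grasp_force: 0.0
```

Run:
```python
from h import *
a=np.radians(EMPTY[2]);Rz=np.array([[np.cos(a),np.sin(a)],[-np.sin(a),np.cos(a)]])
for n in("top","scene"):
  p,d=grab_frame(n)
  for l in("white_vial_mid","slim_vial_mid","wide_jar_mid","amber_bottle_mid"):
    for r in masks_of(l,n)[:3]:
        P=cloud(n,r["region"],d);zt=np.percentile(P[:,2],97);T=P[P[:,2]>zt-.006];m=(T.max(0)+T.min(0))/2
        print(n,l,round(r["conf"],2),np.round(zt,4),(Rz@(m[:2]-EMPTY[:2])).round(4))
  if n=="top":
    A=cv2.resize(p[180:290,220:420],(800,440))
  else: cv2.imwrite("pics/f.png",np.vstack([A,cv2.resize(p[120:300,200:460],(800,554))])[:, :, ::-1][:994:,:])
im=cv2.imread("pics/f.png");cv2.imwrite("pics/f2.png",cv2.resize(im,(483,600)))
print(state()["time_s"],state()["ee_pos"],state()["grasp_force"])
```

```text
top white_vial_mid 0.82 0.0997 [-0.0007 -0.0979]
top slim_vial_mid 0.63 0.1136 [ 0.0002 -0.0341]
top wide_jar_mid 0.73 0.0793 [0.0558 0.3196]
top wide_jar_mid 0.69 0.0791 [0.254  0.3064]
top wide_jar_mid 0.5 0.0846 [-0.0013  0.0323]
top amber_bottle_mid 0.44 0.1017 [0.0007 0.0955]
scene white_vial_mid 0.51 0.0775 [-0.0059 -0.0883]
scene slim_vial_mid 0.81 0.1104 [-0.0005 -0.03  ]
scene wide_jar_mid 0.7 0.0764 [0.0484 0.3207]
scene wide_jar_mid 0.7 0.1105 [-0.0865  0.1427]
scene wide_jar_mid 0.65 0.0826 [0.0001 0.0328]
scene amber_bottle_mid 0.93 0.0989 [0.0005 0.0991]
36.4 [0.46741673 0.25835577 0.19780405] 0.0
```

View pics/f2.png

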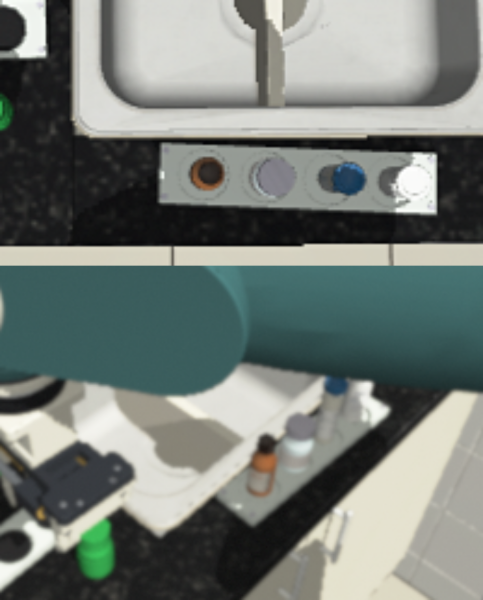

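All four samples stand upright in their wells, at (207,173), (273,177), (347,178) and (413,181). In order from the left: amber, jar, slim, white. They measure within 2 mm of the well centres from the top camera, and their tops are about 3 mm lower than on the pads, so they're seated. Handing in.

```bash
python3 -c "
from bench import *
print(job_done())"
```

```text
the job is handed in; nothing more can be done
None
```

The job is handed in: all four samples stand released and upright in the empty rack in reverse order (amber, jar, slim, white from the left), seated on the well floors as far as the final camera check shows; the verdict itself was not returned.

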